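# Find the grill press with the loose handle and park it in the repair bay

## Task

One of the three grill presses on the hob has a handle that has worked loose in its base. Find it by rocking the handles sideways where the presses stand - the loose one first over to the left and then over to the right, as you face the hob - and then slide that press, handle up, under the red lips of the repair bay until it is fully home against the stop. Leave the two sound presses standing where they are, and do not disturb the timer, the spice jar and the pepper mill.

Things in the scene. Friction and masses are not known exactly. Their poses are not given: they have to be found in the camera images.
- press_a: Grill press, one of three alike: dark plate 150 x 110 x 14 mm flat on the hob, 0.75 to 1 kg with its bail handle (two posts, a round wooden grip between). Origin: centre of the underside; x along grip and 150 mm side, y across, z up. A loose handle rocks across y about an axis 20 mm above the underside. A sideways push of 4 to 10 N at the grip slides a sound press.
- grip_a (a point): Centre of press_a's grip, 62 mm above the underside: 26 mm thick, 84 mm free between 31 mm collars, along the press's x. Starts upright. Sound: gives under 0.5 mm. Loose: rocks 7.5 mm either way under 0.3 to 2 N, then meets its stop; springs weakly back. A firm pinch stops it turning and hides the play: nudge it, or set the fingers loosely round it.
- press_b: Grill press, one of three alike: dark plate 150 x 110 x 14 mm flat on the hob, 0.75 to 1 kg with its bail handle (two posts, a round wooden grip between). Origin: centre of the underside; x along grip and 150 mm side, y across, z up. A loose handle rocks across y about an axis 20 mm above the underside. A sideways push of 4 to 10 N at the grip slides a sound press.
- grip_b (a point): Centre of press_b's grip, 62 mm above the underside: 26 mm thick, 84 mm free between 31 mm collars, along the press's x. Starts upright. Sound: gives under 0.5 mm. Loose: rocks 7.5 mm either way under 0.3 to 2 N, then meets its stop; springs weakly back. A firm pinch stops it turning and hides the play: nudge it, or set the fingers loosely round it.
- press_c: Grill press, one of three alike: dark plate 150 x 110 x 14 mm flat on the hob, 0.75 to 1 kg with its bail handle (two posts, a round wooden grip between). Origin: centre of the underside; x along grip and 150 mm side, y across, z up. A loose handle rocks across y about an axis 20 mm above the underside. A sideways push of 4 to 10 N at the grip slides a sound press.
- grip_c (a point): Centre of press_c's grip, 62 mm above the underside: 26 mm thick, 84 mm free between 31 mm collars, along the press's x. Starts upright. Sound: gives under 0.5 mm. Loose: rocks 7.5 mm either way under 0.3 to 2 N, then meets its stop; springs weakly back. A firm pinch stops it turning and hides the play: nudge it, or set the fingers loosely round it.
- bay: Repair bay fixed on the hob: two rails 140 mm long, 122 mm apart inside, 28 mm high (33 mm at the stop); red lips reach 16 mm inward, 23 mm above the hob, 90 mm apart, so a press only slides in level with its grip up in the gap. Open at -x (robot's side), flared to 140 mm over 30 mm; stop at +x. No floor: the press slides on the hob. Origin: middle of the rails, hob height; x into the bay, z up.
- bay_mouth (a point): Middle of the bay's open end, where the straight rails and lips begin, at hob height; axes as the bay's.
- bay_home (a point): Where a press's origin lies when fully home, its plate's end on the stop (65 mm further in than bay_mouth); axes as the bay's. The plate's near end then stands 10 mm in front of the rails. The press fits either way round.
- timer: Bystander: white round kitchen timer, 68 mm across, 50 mm high, near the front of the hob. Origin: centre of its underside.
- spice_jar: Bystander: spice jar with the red cap, 45 mm across, 106 mm high, at the back. Origin: centre of its underside.
- pepper_mill: Bystander: wooden pepper mill, 58 mm across, 160 mm high, at the back. Origin: centre of its underside.

How it is judged (in metres and radians):
On the way, in this order (a step that is already met when the one before it is completed fails the run):
1. the loose handle is rocked over to the left (press's +y) by 5 mm or more at the grip, its base still flat on the hob outside the bay (y of grip_b in the frame of press_b above 0.005 m and height (world z) of press_b below 0.006 m and angle between press_b's own z axis and vertical below 0.06 rad and horizontal distance between press_b and bay_home above 0.12 m), for 0.05 s.
2. then it is rocked over to the right by 5 mm or more, its base still flat on the hob outside the bay (y of grip_b in the frame of press_b below -0.005 m and height (world z) of press_b below 0.006 m and angle between press_b's own z axis and vertical below 0.06 rad and horizontal distance between press_b and bay_home above 0.12 m), for 0.05 s.
At the end, for the whole second after the job is handed in: The press with the loose handle lies flat on the hob in the repair bay, under the lips, within 10 mm of fully home and within 12 mm of the bay's middle line, lined up with it to 0.12 rad, at rest; the two sound presses lie flat within 60 mm of where they stood, at rest (x of press_b in the frame of bay_home between -0.01 and 0.01 m and y of press_b in the frame of bay_home between -0.012 and 0.012 m and angle between the x axis of press_b and the x axis of bay, either way round below 0.12 rad and angle between each of press_b, press_a, press_c's own z axis and vertical below 0.06 rad and height (world z) of press_b below 0.006 m and linear speed of each of press_b, press_a, press_c below 0.02 m/s and distance of each of press_a, press_c from where it was at the start of the episode below 0.06 m); the robot touches nothing.
It fails at once if a sound press (press_a) lifted off the hob or carried away (20 mm up, or 100 mm from its place) (height (world z) of press_a above 0.02 m or distance of press_a from where it was at the start of the episode above 0.1 m).
It fails at once if a sound press (press_c) lifted off the hob or carried away (20 mm up, or 100 mm from its place) (height (world z) of press_c above 0.02 m or distance of press_c from where it was at the start of the episode above 0.1 m).
It fails at once if the timer, spice jar or pepper mill is moved by more than 30 mm (distance of any of timer, spice_jar, pepper_mill from where it was at the start of the episode above 0.03 m).
It also fails if it takes over 67 s, if anything falls off the work surface, if the arm or the gripper's body presses on something with over 40 N, if the wrist force passes 120 N, or if a joint passes its speed limit or range.

## Robot

A 6-joint arm with a two-finger parallel gripper is mounted at the origin on a cart in front of the work surface, level with it; the furniture and walls round the work are solid. World frame = base frame: x ahead of the robot, y to its left, z up, the work surface at z = 0. Lengths are in mm, angles in rad, forces in N, time in s.
With the tool pointing down it reaches from about 275 to 750 mm from the base axis. Payload 10.2 kg.
Tool frame: the origin (TCP) lies at the very end of the fingers, on their centre line; the grasp point (between the pads) lies 19 mm behind it (ctrl.tcp_to_grasp is the distance from the TCP to the grasp point, in mm); z points along the fingers, x is the direction in which the jaws open and shut, and the axes are right-handed (so a half turn about z gives the same grasp; the last joint's range is limited). The gripper opens to 85 mm and grips with 20 to 120 N. Pads are 22 mm wide; open, the fingers measure 114 mm over their backs; the gripper's body (76 mm by 85 mm) begins 54 mm behind the grasp point. The pads swing forward as they close: fully open they stand 13 mm farther back than shut.
Start: joints at [-1.337, 0.313, 1.498, -0, 1.331, -0.223], TCP at [231.555, -471.183, 191.394] pointing down, gripper open.
Joint ranges: [-2.94, 2.94], [-0.97, 2.17], [0.19, 2.56], [-1.23, 4.37], [0.02, 3.11], [-2.88, 2.88]. Speed limits (rad/s): [2.39, 2.39, 3.01, 3.14, 3.14, 3.14].

## Interface

Orientations are given as a unit quaternion [w, x, y, z].
In Python, from rig import monitor, vision, order, ctrl gives the robot as it stands. The module is installed in compiled form; this text tells all that it offers.
- The arm moves only by the shell command python3 -m pendant 'ROWS' [FORCE]. ROWS is JSON, a list that holds one entry, the list of rows, each a list of 5 numbers: the closure, from -1 (fully open) to 1 (shut), then the shift along the world's x, y, z in m, then the turn about the world's z in degrees. In form: [[[fingers, dx, dy, dz, spin], ...]]. A call has 1 to 20 rows; each row is the pose to reach, as a shift and turn from the pose commanded when the call began; what a row does not reach only later rows make up. A row lasts 1/10 s, in which the tool goes at most 50 mm and 8.59 degrees, less where a joint would pass 70% of its speed; a pose out of reach is approached as far as the arm can. A call with a gripper value outside its range is refused whole. The fingers move at their own pace and stop on an object; FORCE is the grip in N (left out, the last holds). Time passes only in rows, so rows that repeat a pose let the fingers close. It gives the time, the measured TCP pose, the force and the opening at its end, in the units of the state.
- monitor.sense(): the state, without advancing time (a new reading comes with each control period).
- vision.capture(name): name is "scene" or "top" or "wrist"; returns (picture, depth): 384x512x3 uint8, red, green, blue; 384x512 float32, mm along the optical axis (not along the pixel's ray), 0 where there is no reading.
- vision.camera_info(name): a dict with "fov_y" (degrees; the focal length in pixels is half the picture's height over the tangent of half this angle, whatever the lens; pixels are square), "cx", "cy" (the principal point, pixels), "R" (3x3) and "t" (3): a world point X has camera coordinates R X + t; the wrist camera has in their place "hand_eye" (4x4, takes a point from camera to tool coordinates, whose origin is the TCP and whose axes are the tool frame's). Camera axes: x right, y down, z forward; pixel columns grow to the right and rows downward; lengths in mm; the calibration is good to about 2 mm. A picture is of the moment at which its call begins: read the wrist's pose just before it. camera_info takes no time and is no camera call.
- order.finish_job(): hands the job in, once; it reports no verdict.
The state is a dict: "time_s": time; "joints": joint angles; "dq": joint speeds; "tau": joint torques, N m; "eef_pos": TCP position; "ee_rot": TCP orientation; "force": force on the tool from outside, world axes, zero at the start; "wrist_torque": the same for the moment, N m; "grip_width": opening from 0.0 (shut) to 1.0 (fully open).
Only numpy, scipy, OpenCV 4.12 (cv2) and the standard library are available. Lean on these libraries where they do the work, as an engineer would, in place of code of your own. Each camera call takes 0.05 s, during which the arm holds its last target.

## Working session

There is one attempt and no reset: what is moved stays moved. The work goes in short steps, Python scripts to look and compute and a shell command to move; the robot and the scene stay as the last step left them, time stands still between calls to the robot, and variables do not carry over. Pictures are saved under pics/ and viewed, and the job is handed in when it is done.

```bash
mkdir -p pics; cat > h.py <<'E'
from rig import monitor, vision, order, ctrl
import numpy as np, cv2
def snap(n,f):
    s=monitor.sense(); p,d=vision.capture(n)
    cv2.imwrite(f'pics/{f}.png',p[:,:,::-1]); np.savez(f'pics/{f}.npz',p=p,d=d,eef=s['eef_pos'],rot=s['ee_rot'])
    return s,p,d
def K(n):
    c=vision.camera_info(n); f=192/np.tan(np.radians(c['fov_y'])/2); return c,f
def world(n,d):
    c,f=K(n); v,u=np.mgrid[0:384,0:512]
    P=np.stack([(u-c['cx'])/f*d,(v-c['cy'])/f*d,d],-1)
    return (P-np.array(c['t']))@np.array(c['R'])
E
python3 - <<'E'
from h import *
print(monitor.sense()); 
for n in('scene','top'):
    snap(n,n+'0'); print(vision.camera_info(n))
print(vision.camera_info('wrist'))
E
```

```text
{'time_s': 0.0, 'joints': array([-1.33734286e+00,  3.13457934e-01,  1.49847412e+00, -9.09168824e-06,
        1.33097788e+00, -2.23375858e-01]), 'dq': array([-2.07350209e-06,  4.84663165e-04,  1.39520893e-04,  1.87154714e-03,
        1.03491995e-03,  2.07667901e-05]), 'tau': array([ 1.16278465e-03, -4.12264359e+01, -2.59747678e+01, -1.13654767e-04,
        4.01874713e-03,  1.33593650e-05]), 'eef_pos': array([ 231.50284851, -470.84880315,  190.81710717]), 'ee_rot': array([-4.60236649e-04,  8.48853965e-01, -5.28627007e-01, -4.71173766e-04]), 'force': array([ 0.20846424, -0.0730567 ,  0.73181674]), 'wrist_torque': array([-0.007075  ,  0.01262661, -0.03400581]), 'grip_width': 0.9952683216948056}
{'fov_y': 46.530033201799675, 'cx': 249.58607795111305, 'cy': 189.2752254809306, 'R': array([[ 0.56594066,  0.82411924,  0.02320858],
       [ 0.48020228, -0.30662154, -0.82182054],
       [-0.67016187,  0.47624647, -0.56927354]]), 't': array([-373.57036329, -213.53486633, 1303.27755873])}
{'fov_y': 48.79319355010195, 'cx': 247.88978398104857, 'cy': 192.8138761825104, 'R': array([[ 0.01521333, -0.99966164, -0.02109877],
       [-0.98432731, -0.01126552, -0.17599102],
       [ 0.17569378,  0.0234455 , -0.98416564]]), 't': array([ 44.83107117, 609.44245161, 811.19299221])}
{'fov_y': 68.45765698190931, 'cx': 256.57647244623166, 'cy': 188.9220868402683, 'hand_eye': array([[ 9.99999876e-01, -3.92361736e-04, -3.06918234e-04,
        -3.49914713e-02],
       [ 4.70971105e-04,  9.45392103e-01,  3.25934887e-01,
        -8.50797247e+01],
       [ 1.62273697e-04, -3.25934991e-01,  9.45392170e-01,
        -1.82011885e+02],
       [ 0.00000000e+00,  0.00000000e+00,  0.00000000e+00,
         1.00000000e+00]])}
```

View pics/scene0.png

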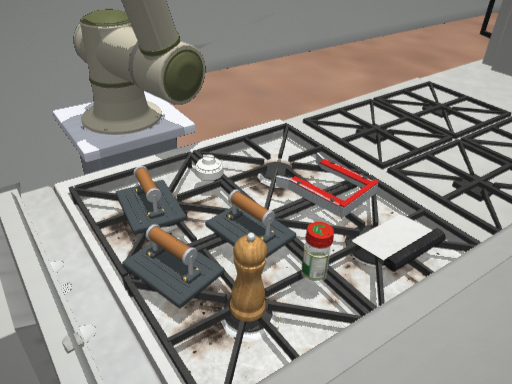

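View pics/top0.png

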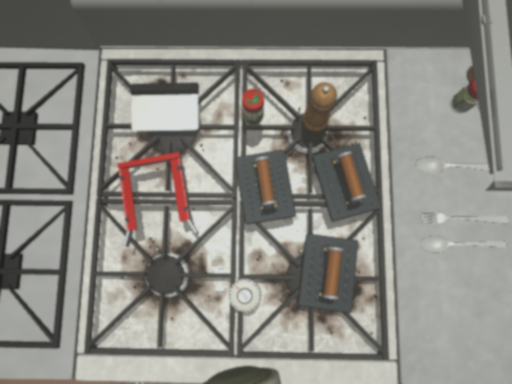

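```bash
cat > m.py <<'E'
from h import *
import sys
def comps(n,f):
    z=np.load(f'pics/{f}.npz'); p,d=z['p'],z['d']; W=world(n,d); W[d==0]=np.nan
    hsv=cv2.cvtColor(p,cv2.COLOR_RGB2HSV); H,S,V=[hsv[...,i].astype(int) for i in range(3)]
    inr=(W[...,0]>200)&(W[...,0]<800)&(np.abs(W[...,1])<400)
    for nm,m in (('wood',(H>4)&(H<18)&(S>110)&(V>60)&(W[...,2]>40)),('red',((H<4)|(H>175))&(S>180)&(V>100)&(W[...,2]>5)),('dark',(V<90)&(W[...,2]>8)&(W[...,2]<20)),('white',(S<40)&(V>150)&(W[...,2]>25))):
        m=(m&inr).astype(np.uint8); k,l,st,c=cv2.connectedComponentsWithStats(m)
        for i in range(1,k):
            if st[i,4]<60: continue
            Q=W[l==i]; xy=Q[:,:2].astype(np.float32); r=cv2.minAreaRect(xy)
            print(n,nm,st[i,4],'px',c[i].round(0),'med',np.median(Q,0).round(1),'zr',np.percentile(Q[:,2],[5,95]).round(1),'rect',np.round(r[0],1),np.round(r[1],1),round(r[2],1))
if __name__=='__main__':
    for n in('top','scene'): comps(n,n+sys.argv[1])
E
python3 m.py 0
```

```text
top wood 155 px [324.  94.] med [783.7 -88.5 147.4] zr [142.6 150.2] rect [786.6 -91. ] [35.  25.2] 83.8
top wood 424 px [351. 175.] med [ 643.7 -153.5   73.6] zr [68.8 77. ] rect [ 643.6 -154.3] [80.5 21.5] 15.2
top wood 377 px [265. 180.] med [631.4  18.6  74.2] zr [70.6 77.2] rect [631.8  18.5] [78.8 20.1] 9.1
top wood 472 px [332. 273.] med [ 450.3 -112.7   73.6] zr [69.3 76.7] rect [ 451.3 -113.4] [21.9 80.6] 82.5
top dark 74 px [312. 125.] med [766.9 -83.6  14.6] zr [ 8.6 19.4] rect [770.8 -85.8] [52.8 21.7] 70.5
top dark 2515 px [343. 183.] med [ 637.6 -142.9   14.7] zr [11.6 17.5] rect [ 644.8 -154.3] [150.6 109.3] 16.1
top dark 648 px [280. 179.] med [644.6 -14.8  14.8] zr [12.1 17.6] rect [646.4 -15.4] [123.9  37.7] 10.0
top dark 259 px [252. 200.] med [576.8  61.7  13.9] zr [10.5 17. ] rect [604.3  49.8] [178.   84.4] 44.0
top dark 171 px [257. 187.] med [628.4  34.7  14.9] zr [12.6 18. ] rect [630.5  35.8] [86.9 11.7] 10.0
top dark 108 px [269. 212.] med [574.9   8.4  15. ] zr [12.4 18.2] rect [575.   8.] [13.3 46.9] 7.3
top dark 2608 px [327. 277.] med [ 440.7 -104.2   1
[... 1628 characters left out ...]
rect [ 635.2 -161.4] [93.9 40.2] 14.4
scene dark 100 px [158. 277.] med [ 655.1 -189.6   14.5] zr [12.3 16.2] rect [ 654.5 -189.2] [121.7   8.3] 16.0
scene dark 406 px [171. 285.] med [ 703.7 -192.4   11.6] zr [ 8.7 14. ] rect [ 680.1 -182.2] [178.8  87. ] 51.8
scene dark 107 px [187. 279.] med [ 695.6 -155.7   15.1] zr [12.7 19.6] rect [ 680.2 -145.2] [46.8 42.8] 14.0
scene white 196 px [167.  56.] med [285.4  18.4 251. ] zr [232.1 270.8] rect [276.8  47.2] [34.8 95.8] 7.5
scene white 303 px [209. 163.] med [415.   51.9  31.8] zr [25.6 47.9] rect [409.6  56.4] [58.5 48.9] 66.0
scene white 2350 px [ 23. 241.] med [ 719.7 -367.3  223.1] zr [222.1 224.3] rect [ 698.9 -365. ] [ 30.3 201.7] 89.8
```

```bash
python3 -m pendant '[[[0,0.05,0.08,0,-8],[0,0.1,0.16,0,-16],[0,0.15,0.24,0,-24],[0,0.2,0.32,0,-33.7],[0,0.219,0.357,0,-33.7],[0,0.219,0.357,-0.04,-33.7],[0,0.219,0.357,-0.07,-33.7],[0,0.219,0.357,-0.09,-33.7],[0,0.219,0.357,-0.09,-33.7],[0,0.219,0.357,-0.09,-33.7],[0,0.219,0.357,-0.09,-33.7],[0,0.219,0.357,-0.09,-33.7]]]' 20; python3 - <<'E'
from h import *
s,_,_=snap('wrist','w1'); print(s)
z=np.load('pics/scene0.npz');p,d=z['p'],z['d'];W=world('scene',d)
hsv=cv2.cvtColor(p,cv2.COLOR_RGB2HSV).astype(int)
m=((hsv[...,0]<5)|(hsv[...,0]>174))&(hsv[...,1]>170)&(W[...,2]>18)&(W[...,2]<40)&(W[...,1]>150)
Q=W[m]; np.save('pics/red.npy',Q)
z=np.load('pics/top0.npz');p,d=z['p'],z['d'];W=world('top',d)
hsv=cv2.cvtColor(p,cv2.COLOR_RGB2HSV).astype(int)
m=((hsv[...,0]<5)|(hsv[...,0]>174))&(hsv[...,1]>150)&(W[...,2]>15)&(W[...,2]<45)&(W[...,1]>100)
T=W[m]
for Q in(Q,T):
    print(len(Q),np.percentile(Q[:,2],[5,50,95]),cv2.minAreaRect(Q[:,:2].astype(np.float32)))
    c=Q[:,:2].mean(0)
    th=np.radians(10);e=np.array([np.cos(th),np.sin(th)]);n=np.array([-e[1],e[0]])
    u=Q[:,:2]@e;v=Q[:,:2]@n
    mid=(v.min()+v.max())/2
    for sgn in(1,-1):
        k=((v-mid)*sgn>30)&(u<u.max()-45)
        l=cv2.fitLine(Q[k,:2].astype(np.float32),cv2.DIST_L2,0,.01,.01).ravel(); print(sgn,k.sum(),l,np.degrees(np.arctan2(l[1],l[0])),np.percentile(v[k],[2,98]),np.percentile(u[k],[1,99]))
    print('u',u.min(),u.max(),'v',v.min(),v.max())
E
```

```text
time_s: 1.3
eef_pos: [450.7, -115.2, 102.1]
ee_rot: [0.0, -0.659, 0.752, -0.001]
force: [-0.6, -0.5, -0.4]
grip_width: 0.501
{'time_s': 1.3, 'joints': array([-5.02757196e-01,  2.78614557e-01,  1.79581236e+00, -2.70854473e-04,
        1.06594324e+00,  1.20029996e+00]), 'dq': array([-0.01606488, -0.00843668, -0.00055049, -0.00058185, -0.00205196,
        0.00335315]), 'tau': array([ 9.84124169e-01, -3.55683053e+01, -2.23043239e+01,  2.63715087e-02,
        5.26231030e-03,  5.38562817e-03]), 'eef_pos': array([ 450.66399295, -115.17100805,  102.08060473]), 'ee_rot': array([ 9.74579803e-05, -6.58883078e-01,  7.52245108e-01, -6.14971483e-04]), 'force': array([-0.57959196, -0.52455189, -0.39305299]), 'wrist_torque': array([-0.01069051,  0.02192978,  0.01567507]), 'grip_width': 0.5006197346644057}
642 [25.72578609 27.68103501 33.28643024] ((617.2095336914062, 256.2615661621094), (149.2929229736328, 134.289306640625), 10.336198806762695)
1 199 [9.8655361e-01 1.6343795e-01 5.8640808e+02 3.0386996e+02] 9.406504 [188.08272988 208.59908554] [579.10200353 680.63510944]
-1 156 [9.8472458e-01 1.7411935e-01 6.0798499e+02 2.0095914e+02] 10.027413 [85.18627068 98.88765582] [580.42279362 681.07227627]
u 577.3195272734758 727.2088926038073 v 78.47095563374404 212.73770995513593
1127 [26.5234822  29.42454102 34.85040911] ((616.1091918945312, 254.75909423828125), (145.9464111328125, 128.54873657226562), 10.77117919921875)
1 351 [9.7912997e-01 2.0323497e-01 5.8558289e+02 3.0438397e+02] 11.726195 [190.37615161 206.96971799] [578.46242873 678.48592728]
-1 315 [9.8310441e-01 1.8304567e-01 6.0566492e+02 1.9707390e+02] 10.547212 [81.35985365 96.16780732] [581.28566914 678.4564591 ]
u 577.2624611944146 724.6528234086628 v 80.28203052112953 208.24823734667513
```

View pics/w1.png

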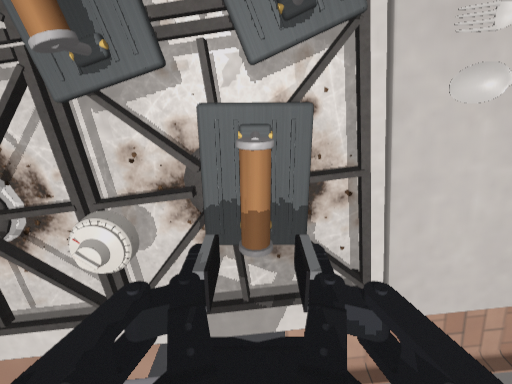

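```bash
python3 -m pendant '[[[0,0,0.001,-0.03,0],[0,0,0.001,-0.059,0],[0,0,0.001,-0.059,0],[0,0,0.001,-0.059,0],[0,0,0.004,-0.059,0],[0,0.001,0.008,-0.059,0],[0,0.001,0.01,-0.059,0],[0,0.001,0.011,-0.059,0],[0,0.001,0.011,-0.059,0],[0,0.001,0.011,-0.059,0]]]'; python3 -m pendant '[[[0,0,0.001,0,0],[0,0,0.002,0,0],[0,0,0.002,0,0]]]';python3 -m pendant '[[[0,0,0.001,0,0],[0,0,0.002,0,0],[0,0,0.002,0,0]]]'
```

```text
time_s: 2.35
eef_pos: [451.6, -103.2, 42.5]
ee_rot: [0.0, -0.659, 0.752, -0.0]
force: [-0.0, 0.3, -0.3]
grip_width: 0.496
time_s: 2.65
eef_pos: [451.5, -101.1, 42.4]
ee_rot: [-0.0, -0.659, 0.752, 0.0]
force: [0.5, 0.2, 0.1]
grip_width: 0.5
time_s: 2.95
eef_pos: [451.6, -99.1, 42.4]
ee_rot: [-0.0, -0.659, 0.752, 0.0]
force: [0.2, -0.3, -0.1]
grip_width: 0.503
```

```bash
python3 - <<'E'
from h import *
snap('wrist','w2')
E
```

```text
(no output)
```

View pics/w2.png

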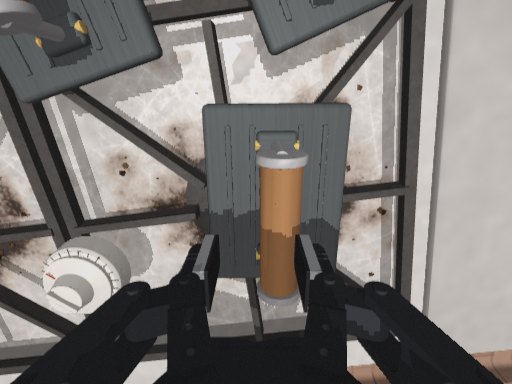

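```bash
for i in 1; do python3 -m pendant '[[[0,0,0.001,0,0],[0,0,0.002,0,0],[0,0,0.002,0,0]]]'; python3 -m pendant '[[[0,0,0.001,0,0],[0,0,0.002,0,0],[0,0,0.002,0,0]]]';python3 -m pendant '[[[0,0,0.001,0,0],[0,0,0.002,0,0],[0,0,0.002,0,0]]]'; done
```

```text
time_s: 3.3
eef_pos: [451.6, -97.1, 42.4]
ee_rot: [0.0, -0.659, 0.752, 0.0]
force: [-0.2, 0.0, 0.4]
grip_width: 0.504
time_s: 3.6
eef_pos: [451.5, -95.0, 42.4]
ee_rot: [0.0, -0.659, 0.752, 0.0]
force: [0.1, 1.0, 0.3]
grip_width: 0.5
time_s: 3.9
eef_pos: [451.5, -93.1, 42.4]
ee_rot: [0.0, -0.659, 0.752, 0.0]
force: [-0.3, 0.2, 0.5]
grip_width: 0.501
```

```bash
python3 - <<'E'
from h import *
snap('wrist','w3')
E
```

```text
(no output)
```

View pics/w3.png

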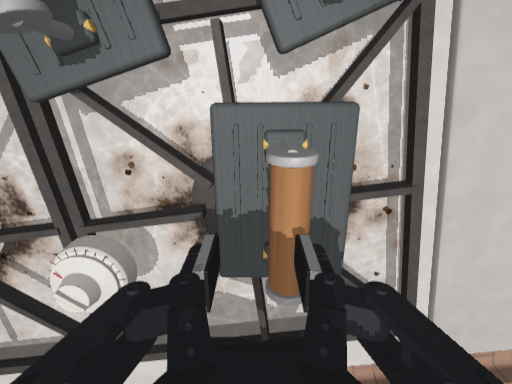

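```bash
python3 - <<'E'
from h import *
from scipy.spatial.transform import Rotation as Ro
z=np.load('pics/w3.npz');d=z['d'];c,f=K('wrist');he=np.array(c['hand_eye'])
print(z['eef'])
v,u=np.mgrid[0:384,0:512]
P=np.stack([(u-c['cx'])/f*d,(v-c['cy'])/f*d,d,np.ones_like(d)],-1)@he.T
q=z['rot'];R=Ro.from_quat([q[1],q[2],q[3],q[0]]).as_matrix()
W=P[...,:3]@R.T+z['eef']
for r in(180,210,225,240,255,270,285,300):
  print(r,[(cc,*P[r,cc,:3].round(0),W[r,cc,2].round()) for cc in(212,218,275,285,294,300,304,308,312,318)])
E
```

```text
[451.53927495 -93.06903031  42.38979793]
180 [(212, np.float64(-39.0), np.float64(-14.0), np.float64(48.0), np.float64(-6.0)), (218, np.float64(-31.0), np.float64(-20.0), np.float64(29.0), np.float64(14.0)), (275, np.float64(10.0), np.float64(-37.0), np.float64(-28.0), np.float64(70.0)), (285, np.float64(15.0), np.float64(-38.0), np.float64(-32.0), np.float64(74.0)), (294, np.float64(20.0), np.float64(-39.0), np.float64(-32.0), np.float64(75.0)), (300, np.float64(24.0), np.float64(-38.0), np.float64(-31.0), np.float64(73.0)), (304, np.float64(26.0), np.float64(-38.0), np.float64(-30.0), np.float64(72.0)), (308, np.float64(29.0), np.float64(-37.0), np.float64(-28.0), np.float64(70.0)), (312, np.float64(32.0), np.float64(-36.0), np.float64(-25.0), np.float64(67.0)), (318, np.float64(47.0), np.float64(-20.0), np.float64(28.0), np.float64(14.0))]
210 [(212, np.float64(-43.0), np.float64(21.0), np.float64(65.0), np.float64(-23.0)), (218, np.float64(-32.0), np.float64(6.0), np.float64(29.0), np.float64(13.0)), (275, np.float64(10.0), np.float64(-18.0), np.float64(-27.0), np.float64(70.0)),
[... 4731 characters left out ...]
np.float64(148.0), np.float64(90.0), np.float64(-48.0)), (275, np.float64(11.0), np.float64(45.0), np.float64(-30.0), np.float64(73.0)), (285, np.float64(18.0), np.float64(41.0), np.float64(-34.0), np.float64(77.0)), (294, np.float64(23.0), np.float64(42.0), np.float64(-34.0), np.float64(76.0)), (300, np.float64(27.0), np.float64(43.0), np.float64(-33.0), np.float64(75.0)), (304, np.float64(21.0), np.float64(4.0), np.float64(-78.0), np.float64(121.0)), (308, np.float64(22.0), np.float64(3.0), np.float64(-79.0), np.float64(122.0)), (312, np.float64(20.0), np.float64(-13.0), np.float64(-98.0), np.float64(140.0)), (318, np.float64(22.0), np.float64(-13.0), np.float64(-98.0), np.float64(140.0))]
```

```bash
python3 -m pendant '[[[0,0,-0.01,0,0],[0,0,-0.0205,0,0],[0,0,-0.0205,0,0]]]'; python3 - <<'E'
from h import *
s,p,d=snap('scene','s4')
cv2.imwrite('pics/s4c.png',cv2.resize(p[60:260,60:260,::-1],(600,600),interpolation=cv2.INTER_CUBIC))
W=world('scene',d)
# columns near the gripper
m=(abs(W[...,0]-455)<35)&(abs(W[...,1]+113)<80)&(W[...,2]>78)
print(m.sum(), [W[m][:,2].min(),np.percentile(W[m][:,2],5)])
for r in range(135,200,5): print(r,[(c,*W[r,c].round(0)) for c in range(125,170,8)])
E
```

```text
time_s: 4.25
eef_pos: [451.7, -115.2, 42.4]
ee_rot: [0.0, -0.659, 0.753, -0.0]
force: [0.6, -0.2, 0.4]
grip_width: 0.496
7119 [np.float64(84.56265308478129), np.float64(132.48199076027151)]
135 [(125, np.float64(462.0), np.float64(-146.0), np.float64(185.0)), (133, np.float64(473.0), np.float64(-135.0), np.float64(187.0)), (141, np.float64(465.0), np.float64(-117.0), np.float64(179.0)), (149, np.float64(473.0), np.float64(-105.0), np.float64(179.0)), (157, np.float64(153.0), np.float64(41.0), np.float64(-5.0)), (165, np.float64(459.0), np.float64(-67.0), np.float64(162.0))]
140 [(125, np.float64(458.0), np.float64(-146.0), np.float64(174.0)), (133, np.float64(470.0), np.float64(-135.0), np.float64(176.0)), (141, np.float64(464.0), np.float64(-118.0), np.float64(168.0)), (149, np.float64(470.0), np.float64(-104.0), np.float64(167.0)), (157, np.float64(151.0), np.float64(40.0), np.float64(-21.0)), (165, np.float64(452.0), np.float64(-65.0), np.float64(147.0))]
145 [(125, np.float64(439.0), np.float64(-142.0), np.float64(152.0)), (133, np.float64(464.0), np.float64(-135.0), np.float64(1
[... 3443 characters left out ...]
np.float64(393.0), np.float64(-125.0), np.float64(15.0)), (141, np.float64(414.0), np.float64(-114.0), np.float64(23.0)), (149, np.float64(495.0), np.float64(-126.0), np.float64(75.0)), (157, np.float64(501.0), np.float64(-112.0), np.float64(73.0)), (165, np.float64(427.0), np.float64(-65.0), np.float64(12.0))]
195 [(125, np.float64(398.0), np.float64(-146.0), np.float64(12.0)), (133, np.float64(409.0), np.float64(-132.0), np.float64(13.0)), (141, np.float64(420.0), np.float64(-118.0), np.float64(15.0)), (149, np.float64(500.0), np.float64(-129.0), np.float64(67.0)), (157, np.float64(501.0), np.float64(-113.0), np.float64(61.0)), (165, np.float64(447.0), np.float64(-75.0), np.float64(14.0))]
```

View pics/s4c.png

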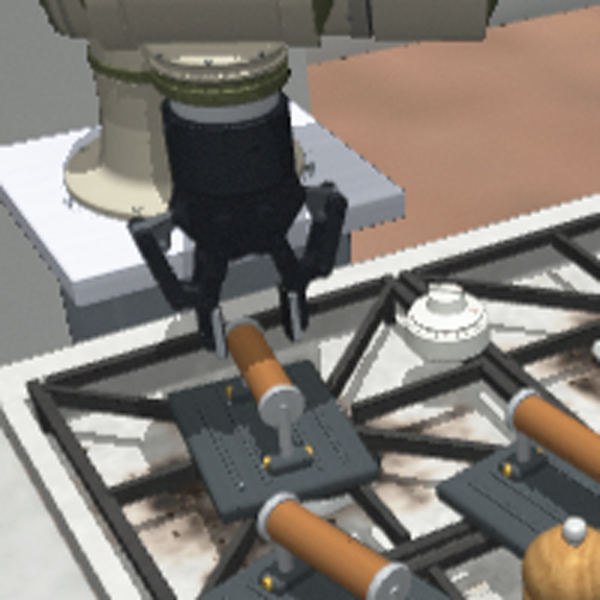

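```bash
python3 -m pendant '[[[0,0,0.001,-0.01,0],[0,0,0.001,-0.02,0],[0,0,0.001,-0.02,0],[0,0,0.001,-0.02,0]]]';  python3 -m pendant '[[[0,0,0,-0.01,0],[0,0,0,-0.018,0],[0,0,0,-0.018,0],[0,0,0,-0.018,0]]]'; python3 - <<'E'
from h import *
snap('wrist','w5')
E
```

```text
time_s: 4.7
eef_pos: [451.4, -112.4, 22.0]
ee_rot: [-0.0, -0.659, 0.752, 0.0]
force: [0.2, -0.1, 0.4]
grip_width: 0.504
time_s: 5.1
eef_pos: [451.4, -112.6, 4.2]
ee_rot: [-0.0, -0.659, 0.752, 0.0]
force: [-0.2, -0.0, 0.0]
grip_width: 0.502
```

View pics/w5.png

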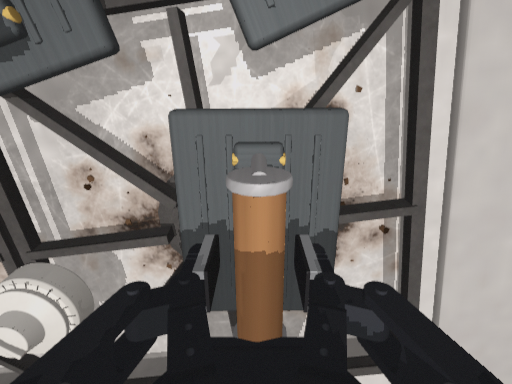

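```bash
python3 -m pendant '[[[0,0,0.003,0,0],[0,0,0.006,0,0],[0,0,0.006,0,0],[0,0,0.006,0,0]]]';  python3 -m pendant '[[[0,0,0.002,0,0],[0,0,0.002,0,0],[0,0,0.002,0,0]]]';  python3 -m pendant '[[[0,0,0.002,0,0],[0,0,0.002,0,0],[0,0,0.002,0,0]]]'
```

```text
time_s: 5.55
eef_pos: [451.6, -106.6, 4.5]
ee_rot: [0.0, -0.659, 0.752, -0.0]
force: [0.1, 0.5, -0.6]
grip_width: 0.497
time_s: 5.85
eef_pos: [451.7, -104.9, 4.5]
ee_rot: [0.0, -0.659, 0.752, -0.0]
force: [-0.3, -1.6, 0.6]
grip_width: 0.5
time_s: 6.15
eef_pos: [451.7, -103.0, 4.5]
ee_rot: [0.0, -0.659, 0.752, -0.0]
force: [0.4, -4.1, -0.1]
grip_width: 0.505
```

```bash
python3 -m pendant '[[[0,0,0.002,0,0],[0,0,0.002,0,0],[0,0,0.002,0,0]]]'; python3 - <<'E'
from h import *
snap('wrist','w6')
E
```

```text
time_s: 6.45
eef_pos: [451.7, -100.8, 4.5]
ee_rot: [0.0, -0.659, 0.752, -0.0]
force: [1.5, -4.0, -0.2]
grip_width: 0.499
```

View pics/w6.png

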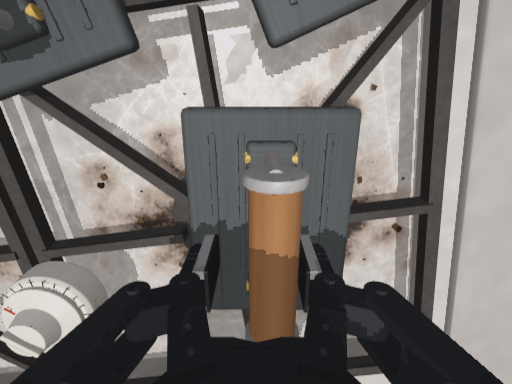

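```bash
python3 -m pendant '[[[0,0,-0.009,0,0],[0,0,-0.009,0.02,0],[0,0,-0.009,0.06,0],[0,0.03,0.01,0.075,8],[0,0.07,0.04,0.075,17],[0,0.11,0.07,0.075,17],[0,0.15,0.1,0.075,17],[0,0.18,0.118,0.075,17],[0,0.18,0.118,0.075,17],[0,0.18,0.118,0.075,17],[0,0.18,0.118,0.075,17]]]'; python3 - <<'E'
from h import *
snap('wrist','w7')
E
```

```text
time_s: 7.6
eef_pos: [630.7, 16.7, 79.2]
ee_rot: [0.0, 0.763, -0.647, -0.001]
force: [0.6, -1.1, -1.0]
grip_width: 0.499
```

View pics/w7.png

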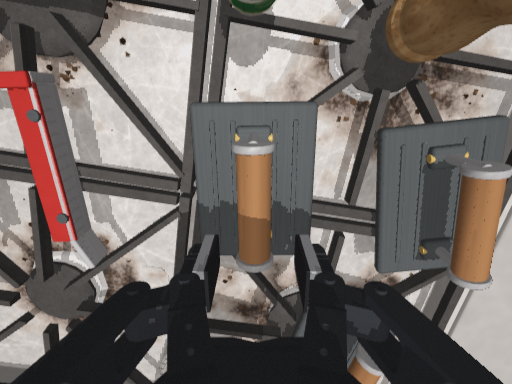

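```bash
python3 -m pendant '[[[0,0,0,-0.03,0],[0,0,0,-0.06,0],[0,0,0,-0.075,0],[0,0,0,-0.075,0],[0,-0.001,0.005,-0.075,0],[0,-0.001,0.006,-0.075,0],[0,-0.001,0.006,-0.075,0]]]';  python3 -m pendant '[[[0,0,0.002,0,0],[0,0,0.002,0,0],[0,0,0.002,0,0]]]';  python3 -m pendant '[[[0,0,0.002,0,0],[0,0,0.002,0,0],[0,0,0.002,0,0]]]'; python3 -m pendant '[[[0,0,0.002,0,0],[0,0,0.002,0,0],[0,0,0.002,0,0]]]'
```

```text
time_s: 8.35
eef_pos: [631.2, 23.6, 5.7]
ee_rot: [-0.001, 0.763, -0.646, 0.001]
force: [-0.4, -0.0, 0.1]
grip_width: 0.497
time_s: 8.65
eef_pos: [630.6, 25.4, 4.5]
ee_rot: [-0.0, 0.763, -0.646, 0.0]
force: [-0.0, 0.2, -0.3]
grip_width: 0.495
time_s: 8.95
eef_pos: [630.5, 27.4, 4.3]
ee_rot: [0.0, 0.763, -0.646, -0.0]
force: [-0.6, 0.8, 0.1]
grip_width: 0.499
time_s: 9.25
eef_pos: [630.5, 29.4, 4.4]
ee_rot: [-0.0, 0.763, -0.646, -0.0]
force: [-0.1, 0.8, -0.5]
grip_width: 0.499
```

```bash
python3 -m pendant '[[[0,0,0.002,0,0],[0,0,0.002,0,0],[0,0,0.002,0,0]]]'; python3 -m pendant '[[[0,0,0.002,0,0],[0,0,0.002,0,0],[0,0,0.002,0,0]]]'; python3 - <<'E'
from h import *
snap('wrist','w8')
E
```

```text
time_s: 9.55
eef_pos: [630.6, 31.4, 4.4]
ee_rot: [-0.0, 0.763, -0.646, 0.0]
force: [0.3, 0.2, 0.4]
grip_width: 0.501
time_s: 9.85
eef_pos: [630.6, 33.4, 4.4]
ee_rot: [-0.0, 0.763, -0.646, 0.0]
force: [0.4, -0.1, 0.6]
grip_width: 0.499
```

View pics/w8.png

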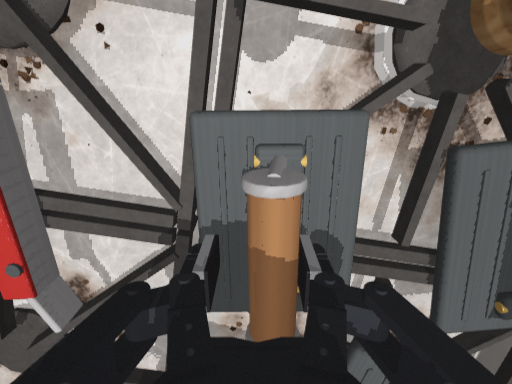

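```bash
python3 -m pendant '[[[0,0,0.002,0,0],[0,0,0.002,0,0],[0,0,0.002,0,0]]]'; python3 -m pendant '[[[0,0,0.002,0,0],[0,0,0.002,0,0],[0,0,0.002,0,0]]]'
```

```text
time_s: 10.2
eef_pos: [630.6, 35.2, 4.4]
ee_rot: [0.0, 0.763, -0.646, 0.0]
force: [0.0, -2.4, 0.7]
grip_width: 0.5
time_s: 10.5
eef_pos: [630.7, 36.9, 4.5]
ee_rot: [0.0, 0.763, -0.646, 0.0]
force: [0.1, -4.6, 0.3]
grip_width: 0.5
```

```bash
python3 -m pendant '[[[0,0,-0.01,0,0],[0,0.002,-0.02,0,0],[0,0.003,-0.026,0,0],[0,0.004,-0.032,0,0],[0,0.004,-0.034,0,0],[0,0.004,-0.034,0,0]]]'; python3 -m pendant '[[[0,0,-0.002,0,0],[0,0,-0.002,0,0],[0,0,-0.002,0,0]]]'; python3 -m pendant '[[[0,0,-0.002,0,0],[0,0,-0.002,0,0],[0,0,-0.002,0,0]]]'
```

```text
time_s: 11.1
eef_pos: [634.7, 3.5, 4.4]
ee_rot: [-0.0, 0.763, -0.646, -0.0]
force: [1.5, 2.7, 0.5]
grip_width: 0.503
time_s: 11.4
eef_pos: [634.6, 1.9, 4.4]
ee_rot: [-0.0, 0.763, -0.646, -0.0]
force: [0.7, 4.8, 0.3]
grip_width: 0.5
time_s: 11.7
eef_pos: [634.5, -0.1, 4.4]
ee_rot: [-0.0, 0.763, -0.646, -0.0]
force: [0.2, 4.4, 1.3]
grip_width: 0.499
```

```bash
python3 -m pendant '[[[0,-0.002,0.01,0,0],[0,-0.002,0.0175,0,0],[0,-0.002,0.0175,0,0],[1,-0.002,0.0175,0,0],[1,-0.002,0.0175,0,0],[1,-0.002,0.0175,0,0],[1,-0.002,0.0175,0,0],[1,-0.002,0.0175,0,0],[1,-0.002,0.0175,0,0]]]' 80;  python3 - <<'E'
from h import *
snap('wrist','w9')
E
```

```text
time_s: 12.6
eef_pos: [632.6, 16.7, 4.7]
ee_rot: [-0.0, 0.763, -0.646, 0.0]
force: [-2.7, 0.5, 5.2]
grip_width: 0.278
```

View pics/w9.png

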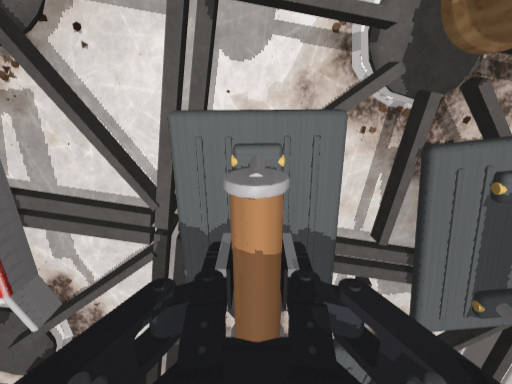

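```bash
python3 -m pendant '[[[1,0,0,0.005,0],[1,0,0,0.015,0],[1,0,0,0.025,0],[1,0,0,0.025,0],[1,0,0,0.025,0]]]' 100;  python3 - <<'E'
from h import *
snap('wrist','w10');s,p,d=snap('scene','s10')
cv2.imwrite('pics/s10c.png',cv2.resize(p[100:300,150:350,::-1],(600,600),interpolation=cv2.INTER_CUBIC))
E
```

```text
time_s: 13.15
eef_pos: [632.5, 16.8, 29.4]
ee_rot: [-0.0, 0.763, -0.646, 0.0]
force: [-1.0, -0.8, -10.0]
grip_width: 0.275
```

View pics/s10c.png

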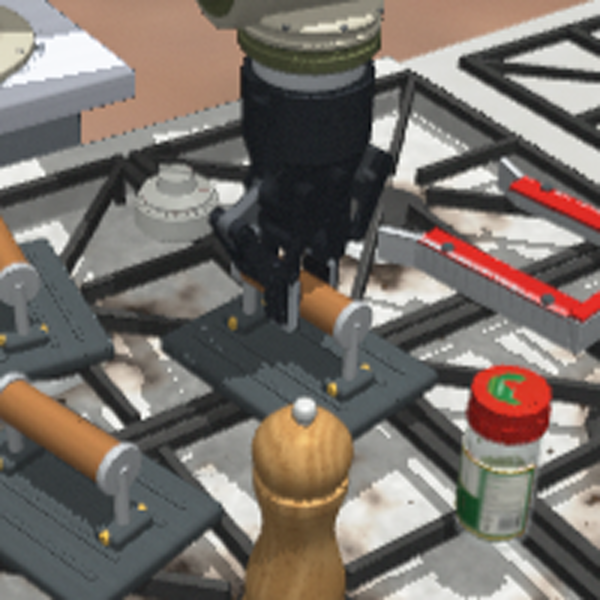

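View pics/w10.png

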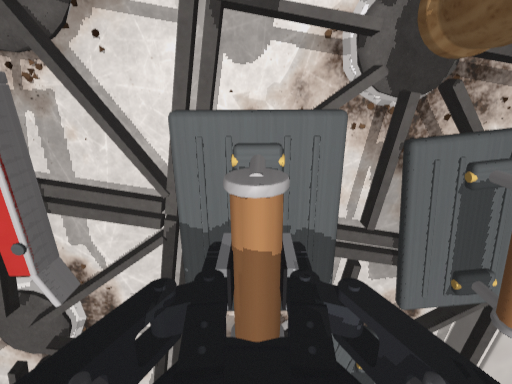

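```bash
python3 -m pendant '[[[1,0,0,0.015,0],[1,0,0,0.03,0],[1,-0.02,0.02,0.03,0],[1,-0.045,0.045,0.03,0],[1,-0.07,0.07,0.03,0.8],[1,-0.095,0.095,0.03,0.8],[1,-0.12,0.12,0.03,0.8],[1,-0.145,0.145,0.03,0.8],[1,-0.17,0.17,0.03,0.8],[1,-0.19,0.19,0.03,0.8],[1,-0.203,0.205,0.03,0.8],[1,-0.203,0.205,0.03,0.8],[1,-0.203,0.205,0.03,0.8],[1,-0.203,0.205,0.03,0.8]]]';  python3 - <<'E'
from h import *
snap('wrist','w11');snap('top','t11')
E
```

```text
time_s: 14.65
eef_pos: [430.5, 221.5, 60.2]
ee_rot: [-0.001, 0.767, -0.641, 0.001]
force: [0.4, 0.2, -8.8]
grip_width: 0.274
```

View pics/w11.png

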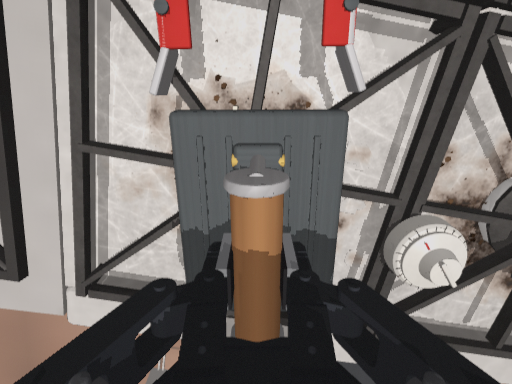

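View pics/t11.png

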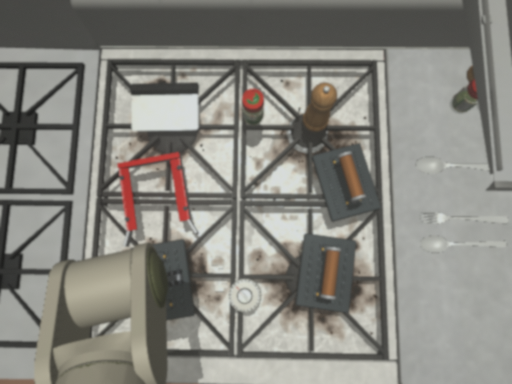

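```bash
cat > wr.py <<'E'
from h import *
from scipy.spatial.transform import Rotation as Ro
def wr(fn):
    z=np.load(f'pics/{fn}.npz');d=z['d'];p=z['p'];c,f=K('wrist');he=np.array(c['hand_eye'])
    v,u=np.mgrid[0:384,0:512]
    P=(np.stack([(u-c['cx'])/f*d,(v-c['cy'])/f*d,d,np.ones_like(d)],-1)@he.T)[...,:3]
    q=z['rot'];R=Ro.from_quat([q[1],q[2],q[3],q[0]]).as_matrix()
    return p,P,P@R.T+z['eef']
E
python3 - <<'E'
from wr import *
p,P,W=wr('w11')
hsv=cv2.cvtColor(p,cv2.COLOR_RGB2HSV).astype(int)
m=((hsv[...,0]<5)|(hsv[...,0]>174))&(hsv[...,1]>150)&(hsv[...,2]>90)&(P[...,1]<-60)
for nm,k in(('L',m&(P[...,0]<0)),('R',m&(P[...,0]>0))):
    print(nm,k.sum(),'z',np.percentile(W[k][:,2],[5,50,95]))
    rows=[]
    for r in range(2,60,4):
        cs=np.where(k[r])[0]
        if len(cs)>5:
            i=cs[-2] if nm=='L' else cs[1]; o=cs[1] if nm=='L' else cs[-2]
            rows.append((r,*P[r,i].round(1),P[r,o,0].round(1)))
    rows=np.array(rows);print(rows); print(np.degrees(np.polyfit(rows[:,2],rows[:,1],1)[0]),np.polyfit(rows[:,2],rows[:,1],1))
for r in(120,130,150,180,200):
    k=np.where((hsv[r,:,2]<110)&(abs(W[r,:,2]-(P[130,200,2]*0+W[130,200,2]))<4)&(abs(P[r,:,0])<75))[0]; print(r,k.min(),k.max(),P[r,k.min()+1].round(1),P[r,k.max()-1].round(1),W[r,200].round(1))
for cc in (190,215,300,330):
    k=np.where((abs(W[:,cc,2]-W[130,200,2])<4))[0]; print(cc,k.min(),P[k.min()+1,cc].round(1))
E
```

```text
L 1351 z [25.95486506 27.28651758 28.60627239]
[[   2.   -46.6 -140.6   32.9  -57.8]
 [   6.   -46.1 -138.3   32.7  -57.4]
 [  10.   -46.3 -136.    32.8  -58.3]
 [  14.   -46.5 -133.8   32.9  -65.8]
 [  18.   -46.9 -131.7   34.   -65.6]
 [  22.   -46.7 -129.5   35.1  -65.6]
 [  26.   -46.6 -126.9   33.6  -65.8]
 [  30.   -46.4 -124.2   31.9  -65.5]
 [  34.   -46.1 -121.9   32.8  -66.2]
 [  38.   -46.5 -119.7   34.   -65.5]
 [  42.   -46.7 -117.2   34.   -65.6]
 [  46.   -46.3 -114.8   34.3  -66.2]]
0.03441093687173009 [ 6.00584147e-04 -4.63981953e+01]
R 1134 z [26.04367986 27.32804341 28.56443596]
[[   2.    44.6 -140.6   32.9   55.2]
 [   6.    44.8 -138.4   33.4   56. ]
 [  10.    44.8 -135.9   32.6   58.8]
 [  14.    45.1 -133.7   33.    60.5]
 [  18.    44.6 -131.4   33.    60.9]
 [  22.    45.1 -129.3   34.2   60.2]
 [  26.    45.  -126.7   33.2   60.3]
 [  30.    45.1 -124.3   32.8   60.4]
 [  34.    45.7 -122.2   34.6   60.4]
 [  38.    45.  -119.6   33.5   60.5]
 [  42.    45.2 -117.2   33.7   60.4]]
1.5239209452847067 [2.65974380e-02 4.84317949e+01]
120 169 347 [-53.1 -68.7  -5.8] [ 53.3 -68.9  -8.4] [492.  267.9  66.8]
130 171 346 [-52.6 -62.6  -5.4] [ 53.2 -63.   -8.6] [486.4 266.8  68.8]
150 172 345 [-52.8 -50.4  -6.6] [ 53.6 -50.9  -9.5] [474.4 265.3  69.9]
180 176 342 [-51.9 -30.9  -7.3] [ 53.6 -31.6  -9.5] [455.1 263.1  69.8]
200 178 340 [-52.  -16.9  -6.9] [ 54.  -17.4  -8.4] [440.6 261.8  67.8]
190 111 [-40.5 -73.4  -6.1]
215 111 [-25.3 -73.5  -7.1]
300 109 [ 25.6 -74.6  -7.4]
330 109 [ 43.4 -74.6  -7.5]
```

```bash
python3 -m pendant '[[[1,0,0.0014,-0.02,0],[1,0,0.0014,-0.04,0],[1,0,0.0014,-0.05,0],[1,0,0.0014,-0.055,0],[1,0,0.0014,-0.055,0],[1,0,0.0014,-0.055,0]]]'; python3 -m pendant '[[[1,0.01,0.0018,0,0],[1,0.02,0.0036,0,0],[1,0.03,0.0054,0,0],[1,0.04,0.0072,0,0],[1,0.05,0.009,0,0],[1,0.05,0.009,0,0]]]';  python3 - <<'E'
from h import *
snap('wrist','w12')
E
```

```text
time_s: 15.35
eef_pos: [430.3, 223.2, 5.0]
ee_rot: [-0.001, 0.767, -0.641, 0.0]
force: [1.7, -0.3, -8.4]
grip_width: 0.272
time_s: 15.95
eef_pos: [481.8, 232.5, 4.8]
ee_rot: [-0.001, 0.767, -0.641, 0.001]
force: [3.5, 0.5, -3.4]
grip_width: 0.268
```

View pics/w12.png

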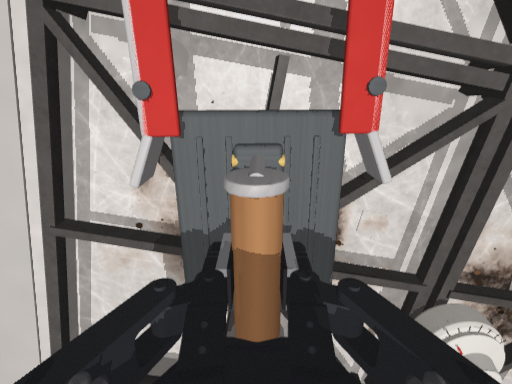

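```bash
python3 -m pendant '[[[1,0.01,0.0018,-0.0005,0],[1,0.022,0.004,-0.0005,0],[1,0.034,0.006,-0.0005,0],[1,0.046,0.0084,-0.0005,0],[1,0.058,0.0105,-0.0005,0],[1,0.058,0.0105,-0.0005,0]]]'; python3 -m pendant '[[[1,0.012,0.0022,0,0],[1,0.024,0.0044,0,0],[1,0.036,0.0065,0,0],[1,0.046,0.0084,0,0],[1,0.052,0.0095,0,0],[1,0.052,0.0095,0,0]]]';  python3 - <<'E'
from h import *
snap('wrist','w13')
E
```

```text
time_s: 16.6
eef_pos: [539.0, 243.1, 4.8]
ee_rot: [-0.001, 0.768, -0.641, 0.001]
force: [1.8, 1.3, 0.6]
grip_width: 0.273
time_s: 17.2
eef_pos: [589.4, 252.4, 4.8]
ee_rot: [-0.0, 0.768, -0.641, -0.0]
force: [-4.1, -0.3, 5.2]
grip_width: 0.278
```

View pics/w13.png

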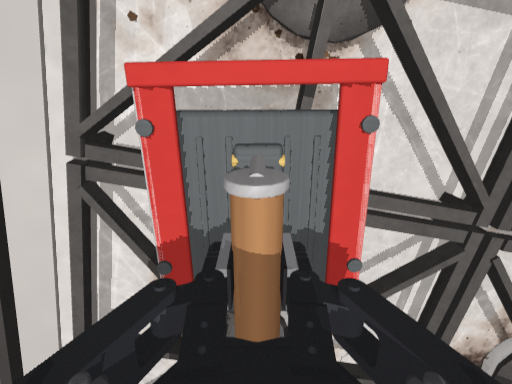

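```bash
python3 -m pendant '[[[1,0.005,0.0009,0,0],[1,0.01,0.0018,0,0],[1,0.014,0.0025,0,0],[1,0.014,0.0025,0,0]]]'; python3 -m pendant '[[[1,0.002,0.0004,0,0],[1,0.004,0.0007,0,0],[1,0.004,0.0007,0,0]]]'; python3 -m pendant '[[[1,0.002,0.0004,0,0],[1,0.002,0.0004,0,0]]]';python3 -m pendant '[[[1,0.002,0.0004,0,0],[1,0.002,0.0004,0,0]]]'
```

```text
time_s: 17.65
eef_pos: [602.9, 254.8, 4.8]
ee_rot: [0.0, 0.768, -0.641, -0.0]
force: [-6.9, -0.4, 6.5]
grip_width: 0.276
time_s: 17.95
eef_pos: [606.3, 255.5, 4.7]
ee_rot: [0.001, 0.768, -0.641, -0.001]
force: [-10.2, -1.9, 7.5]
grip_width: 0.27
time_s: 18.15
eef_pos: [606.4, 255.4, 4.7]
ee_rot: [0.003, 0.768, -0.641, -0.002]
force: [-18.7, -5.9, 13.8]
grip_width: 0.274
time_s: 18.35
eef_pos: [606.6, 255.1, 4.7]
ee_rot: [0.005, 0.768, -0.64, -0.003]
force: [-30.1, -9.8, 19.8]
grip_width: 0.271
```

```bash
python3 -m pendant '[[[1,-0.003,-0.0005,0,0],[1,-0.003,-0.0005,0,0],[-0.3,-0.003,-0.0005,0,0],[-0.3,-0.003,-0.0005,0,0],[-0.3,-0.003,-0.0005,0,0],[-0.3,-0.003,-0.0005,0,0]]]'; python3 - <<'E'
from h import *
snap('wrist','w14')
E
```

```text
time_s: 18.95
eef_pos: [608.7, 255.8, 4.0]
ee_rot: [-0.0, 0.768, -0.641, 0.0]
force: [0.0, -0.7, -0.2]
grip_width: 0.653
```

View pics/w14.png

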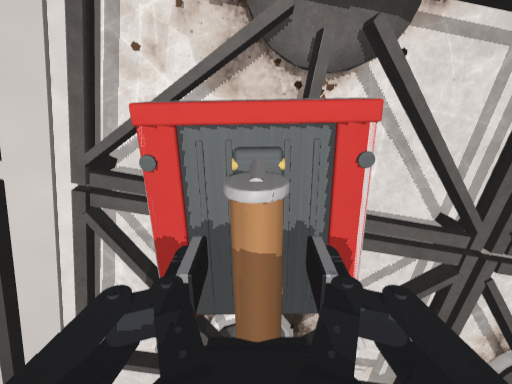

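```bash
python3 -m pendant '[[[-0.3,0,0,0.03,0],[-0.3,0,0,0.06,0],[-0.3,0,0,0.1,0],[-0.3,-0.05,-0.02,0.14,0],[-0.3,-0.08,-0.04,0.16,0],[-0.3,-0.08,-0.04,0.16,0],[-0.3,-0.08,-0.04,0.16,0]]]'; python3 - <<'E'
from h import *
snap('wrist','w15');snap('top','t15');s,p,d=snap('scene','s15')
from wr import wr
p,P,W=wr('w15'); hsv=cv2.cvtColor(p,cv2.COLOR_RGB2HSV).astype(int)
th=np.radians(10.3);e=np.array([np.cos(th),np.sin(th)]);n=np.array([-e[1],e[0]])
U=W[...,:2]@e;V=W[...,:2]@n
red=((hsv[...,0]<5)|(hsv[...,0]>174))&(hsv[...,1]>150)&(hsv[...,2]>70)
pl=(hsv[...,2]<120)&(hsv[...,1]<110)&(abs(W[...,2]-14)<4)&(abs(V-141)<50)&(U>550)&(U<730)
wd=(hsv[...,0]>4)&(hsv[...,0]<18)&(hsv[...,1]>110)&(W[...,2]>50)
for nm,m in(('red',red),('plate',pl),('wood',wd)):
    print(nm,m.sum(),np.percentile(U[m],[1,99]).round(1),np.percentile(V[m],[1,99]).round(1),np.percentile(W[m][:,2],[5,50,95]).round(1),cv2.minAreaRect(W[m][:,:2].astype(np.float32)))
E
python3 m.py 15 | grep -E 'wood|top dark|white'
```

```text
time_s: 19.7
eef_pos: [528.7, 215.5, 165.2]
ee_rot: [-0.001, 0.767, -0.641, 0.001]
force: [-0.3, -0.4, -0.7]
grip_width: 0.651
red 6274 [580.  724.8] [ 80.3 206.5] [26.2 27.8 33.1] ((613.2787475585938, 263.47003173828125), (150.8082275390625, 145.08892822265625), 10.473520278930664)
plate 8375 [569.6 715.7] [ 97.1 189.2] [12.  13.5 15.2] ((606.9879150390625, 254.4597930908203), (149.4524383544922, 99.59466552734375), 11.086591720581055)
wood 3615 [388.6 684. ] [-182.7  154.4] [60.7 71.8 74.6] ((524.209228515625, 83.83334350585938), (449.3263854980469, 81.84404754638672), 64.257568359375)Traceback (most recent call last):
  File "m.py", line 14, in <module>
    for n in('top','scene'): comps(n,n+sys.argv[1])
                             ~~~~~^^^^^^^^^^^^^^^^^
  File "m.py", line 4, in comps
    z=np.load(f'pics/{f}.npz'); p,d=z['p'],z['d']; W=world(n,d); W[d==0]=np.nan
    fid = stack.enter_context(open(os.fspath(file), "rb"))
                              ~~~~^^^^^^^^^^^^^^^^^^^^^^^
FileNotFoundError: [Errno 2] No such file or directory: 'pics/top15.npz'
```

View pics/w15.png

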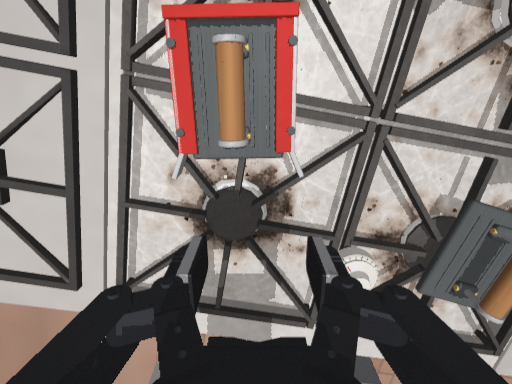

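View pics/s15.png

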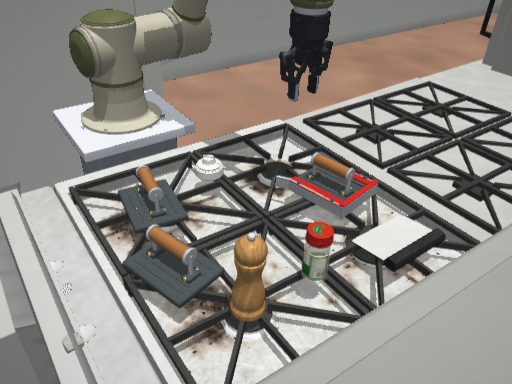

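```bash
python3 - <<'E'
from h import *
s=monitor.sense();print(s['force'],np.abs(s['dq']).max()); print(order.finish_job())
E
```

```text
[-1.0477062   0.32699806  0.28465778] 0.011196644320296436
the job is handed in; nothing more can be done
None
```

The loose press was the middle one of the three. I rocked it, put it fully home in the repair bay and handed the job in at about 20 s of the 67 s allowed. The hand-in reported no verdict.

**Finding it:** The front press resisted at once, with about 4 N within 2 mm, so I took it as sound. The middle press's handle moved about 8 mm to the left under less than 1 N before meeting its stop. I then rocked it over to the right until its stop showed the same 4 to 5 N. I didn't touch the back-right press.

**Moving it:** There was no straight path between the timer and the bay's rails, so I lifted the press about 55 mm over the rail corner. I set it down in front of the mouth and slid it in along the hob, under the lips. It met the stop and the force rose to about 30 N, so I eased off, released it and backed away.

**Last checks:**
- **Position:** The plate's near end was about 10 mm in front of the rails, as it should be when home. It was within 2 to 3 mm of the bay's middle line and lined up to about 1°. The plate top was at about 13.5 mm, so it lies flat.
- **Other items:** By eye in the last picture, the sound presses, timer, jar and mill were where they started, except that the probe slid the front press by a few millimetres at most. My script to measure these again failed on a file name, and I didn't rerun it.
- **Robot:** It was clear of everything, with no contact force.

**Disagreement with the text:** With the fingers half open, their ends stood about 43 mm behind the nominal TCP. My first nudge on the front press therefore passed above its grip without touching, and I corrected the depth from the wrist camera.

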